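Index the stop fixture, set the stop leg to its mark, shut the cam and hold

TASK

Set up the indexing stop on the bench: turn the turntable (its wooden post serves as a handle) until the sprung pin at the rim sits in the notch, then with the cam lever still open push the sprung stop leg in until the pointer on its tail lines up with the length mark on the scale rail. With the leg kept at the mark, slide the cam lever fully shut against the leg's head, and finish still gripping the head so that the leg stays at its mark (its spring would push it out again). Leave the other things on the bench where they are.

Things in the scene. Friction and masses are not known exactly. Their poses are not given: they have to be found in the camera images.
- fixture: Plywood base board, 215 x 200 x 12 mm, screwed to the bench. Origin on the bench under the turntable's axis, z up; x is the way the stop leg is pushed in once the turntable is in its notch (the leg's head is then on the -x side, roughly towards the robot). Turntable: aluminium disc, 76 mm radius, top 25 mm above the bench. The sprung index pin is at the board's -y edge.
- turntable (a joint): Turntable angle, rad, counter-clockwise from above, about the fixture's origin. Starts at -0.9 to -0.5. At 0 the sprung pin sits between two steel teeth on the rim: the notch (play about 0.02). Friction 0.35 N m; passing a tooth, in or out of the notch, takes about 0.8 N m in all. Hard stop at 0.17. Stays where it is left.
- turn_post (a point): Point on the axis of the upright round wooden post on the turntable, 78 mm above the bench. Post 18 mm in diameter, free from 36 to 94 mm, top at 98 mm above the bench. It stands 60 mm from the turntable's axis, on the turntable's +y side. Axes are the turntable's: x along the stop leg, inward; z up.
- stop_leg: Sprung leg: 16 mm square bar sliding on the turntable along a line through its axis, steel head at the outer end. Origin: middle of the head's underside, 26 mm above the bench; x inward along the leg, y to the lever. It starts fully out, 168 mm from the turntable's axis. Travel 62 mm; its spring pushes out with 3 N (out) to 5 N (in), also when the cam is shut: the hand must hold it.
- leg_grip (a point): Point in the head 28 mm above the leg's origin (54 above the bench), same axes, midway between the head's outer face (y -20 mm) and the shut lever's (+20). Head: x -20 to 20, y -20 to 11.5, 26 to 82 mm above the bench; behind it a cross plate, x 20 to 26, y -54 to 54, 26 to 60 high: fingers astride the head push on it. A rubber pad stands 8 mm out of the front.
- cam_lever (a joint): Cam lever's slide, m: 0 open (start), 0.012 shut. Dark steel slab 34 mm long, 8 thick, 50 high, on two pins at the head's +y side, 28 to 78 mm above the bench. Outer face at y +32 mm of the leg when open, +20 when shut: fingers closing centred on leg_grip shut it as they grip the head. About 2 N slides it; it stays where left.
- leg_pointer (a point): Tip of the dark upright pointer blade (4 mm thick along the leg) on the tail of the leg, beside the scale rail. Same axes as the stop leg; it moves inward with the leg.
- length_mark (a point): Tip of the dark upright blade (4 mm thick along the leg) of the rider locked on the turntable's scale rail; at the start 26 to 50 mm further in than the pointer. Axes of the turntable. The leg is at its mark when pointer and mark are level along the leg's x (the tips are then 9 mm apart across it).
- driver_b: Bystander: screwdriver with a brown wooden handle, 165 mm long, lying flat. Origin under its middle.
- sanding_block: Bystander: brown sanding block, 60 x 97 x 28 mm. Origin under its middle.
- tape_measure: Bystander: yellow tape measure, 65 x 76 x 35 mm. Origin under its middle.
- offcut_c: Bystander: thin wooden offcut, 32 x 200 x 19 mm, lying flat. Origin under its middle.

How it is judged:
On the way, in this order (a step that is already met when the one before it is completed fails the run):
1. the turntable sits in its notch, the cam lever still open (value of joint turntable between -0.05 and 0.05 rad and value of joint cam_lever below 0.004 m), for 0.3 s.
2. the leg is pushed in to its mark with the cam lever still open (x of leg_pointer in the frame of length_mark between -0.006 and 0.006 m and value of joint cam_lever below 0.004 m), for 0.2 s.
3. the cam lever is shut with the leg at its mark (value of joint cam_lever above 0.01 m and x of leg_pointer in the frame of length_mark between -0.006 and 0.006 m), for 0.2 s.
At the end, for the whole second after the job is handed in: The turntable is within 0.05 rad of its notch, the pointer within 5 mm of the length mark along the leg, the cam lever shut (10 of 12 mm or more), the leg still, and the fingers grip the head and lever (over 8 N of contact, more than pushing against the spring gives) (value of joint turntable between -0.05 and 0.05 rad and x of leg_pointer in the frame of length_mark between -0.005 and 0.005 m and value of joint cam_lever above 0.01 m and contact force between the fingers and stop_leg above 8 N and linear speed of stop_leg below 0.01 m/s); the arm keeps its last pose, push and grip.
It fails at once if the cam lever closed while the leg was off its mark by more than 8 mm (value of joint cam_lever above 0.006 m and (x of leg_pointer in the frame of length_mark above 0.008 m or x of leg_pointer in the frame of length_mark below -0.008 m)).
It fails at once if a bystander was moved by more than 30 mm (distance of any of driver_b, sanding_block, offcut_c, tape_measure from where it was at the start of the episode above 0.03 m).
It also fails if it takes over 45 s, if anything falls off the work surface, if the arm or the gripper's body presses on something with over 40 N, if the wrist force passes 120 N, or if a joint passes its speed limit or range.

ROBOT

A 7-joint arm with a two-finger parallel gripper is mounted at the origin on a cart in front of the work surface, level with it; the furniture and walls round the work are solid. World frame = base frame: x ahead of the robot, y to its left, z up, the work surface at z = 0. Lengths are in m, angles in rad, forces in N, time in s.
With the tool pointing down it reaches from about 0.4 to 0.875 m from the base axis. Payload 19.3 kg.
Tool frame: the origin (TCP) lies at the very end of the fingers, on their centre line; the grasp point (between the pads) lies 19 mm behind it; z points along the fingers, y is the line along which they close (so a half turn about z gives the same grasp; the last joint's range is limited). The gripper opens to 85 mm and grips with 20 to 120 N. Pads are 22 mm wide; open, the fingers measure 114 mm over their backs; the gripper's body (76 mm by 85 mm) begins 54 mm behind the grasp point. The pads swing forward as they close: fully open they stand 13 mm farther back than shut.
Start: joints at [1.141, 0.521, -0.036, 1.599, 0.021, 1.021, -0.113], TCP at [0.22, -0.585, 0.231] pointing down, gripper open.
Joint ranges: [-2.91, 2.91], [-0.3, 2.13], [-1.5, 1.42], [0.17, 2.43], [-1.26, 4.41], [0.16, 1.93], [-2.52, 2.52]. Speed limits (rad/s): [1.89, 1.89, 2.39, 2.39, 3.01, 3.01, 3.01].

INTERFACE

Orientations are given as [roll, pitch, yaw] about the fixed x, y, z axes, in that order (R = Rz(yaw) Ry(pitch) Rx(roll)).
In Python, from workcell import bot, grab_frame, calibration, job gives the robot as it stands.
- The arm moves only by the shell command python3 -m creep 'ROWS' [FORCE]. ROWS is a JSON list of rows, 1 to 5 of them, each of 7 numbers: the finger opening in m, then dx, dy, dz in m, then a rotation vector rx, ry, rz in rad; each row is the pose to reach, as a shift and turn from the pose commanded when the command began, along the tool's axes at that moment; what a row does not reach only later rows make up. A row lasts 1/8 s, in which the tool goes at most 0.0625 m and 0.188 rad, less where a joint would pass 70% of its speed; a pose out of reach is approached as far as the arm can. The fingers move at their own pace and stop on an object; FORCE is the grip in N (left out, the last holds). Time passes only in rows, so rows that do not move let the fingers close. It prints the time, the measured TCP pose, the force, the opening and the grip force at its end.
- bot.observe(): the state, without advancing time (a new reading comes with each control period).
- grab_frame(name): name is "side" or "top"; returns (picture, depth): 400x640x3 uint8, blue, green, red; 400x640 float32, m along the optical axis (not along the pixel's ray), 0 where there is no reading.
- calibration(name): a dict with "vfov" (degrees; the focal length in pixels is half the picture's height over the tangent of half this angle, whatever the lens; pixels are square), "cx", "cy" (the principal point, pixels), "eye" and "attitude" of the camera in the world. Camera axes: x right, y down, z forward; pixel columns grow to the right and rows downward; lengths in m; the calibration is good to about 2 mm. A picture is of the moment at which its call begins. calibration takes no time and is no camera call.
- job.job_done(): hands the job in; it is judged then, once.
The state is a dict: "clock": time; "qpos": joint angles; "qd": joint speeds; "joint_efforts": joint torques, N m; "position": TCP position; "tool_rot": TCP orientation; "force": force on the tool from outside, world axes, zero at the start; "moment": the same for the moment, N m; "grip_width": finger opening in m; "finger_force": force on a finger pad.
Only numpy, scipy, OpenCV 4.12 (cv2) and the standard library are available. Lean on these libraries where they do the work, as an engineer would, in place of code of your own. Each camera call takes 0.05 s, during which the arm holds its last target. There are 200 camera calls.

## Working session

There is one attempt and no reset: what is moved stays moved. The work goes in short steps, Python scripts to look and compute and a shell command to move; the robot and the scene stay as the last step left them, time stands still between calls to the robot, and variables do not carry over. Pictures are saved under pics/ and viewed, at most 14 in all, crops included, and the job is handed in when it is done.

```bash
mkdir -p pics; cat > h.py <<'E'
import numpy as np, cv2
from workcell import bot, grab_frame, calibration, job
from scipy.spatial.transform import Rotation as R
def snap(n):
    p,d=grab_frame(n); p=np.array(p); d=np.array(d); np.savez('last_%s.npz'%n,p=p,d=d); return p,d
def cam(n):
    c=calibration(n); f=200/np.tan(np.radians(c['vfov'])/2); A=np.array(c['attitude'],float)
    A=R.from_euler('xyz',A).as_matrix() if A.shape==(3,) else A
    return f,c['cx'],c['cy'],np.array(c['eye']),A
def ray(n,u,v):
    f,cx,cy,e,A=cam(n); return e,A@np.array([(u-cx)/f,(v-cy)/f,1])
def onz(n,u,v,z):
    e,d=ray(n,u,v); return e+d*(z-e[2])/d[2]
def dep(n,u,v,d): 
    e,r=ray(n,u,v); return e+r*d[int(round(v)),int(round(u))]
def proj(n,P):
    f,cx,cy,e,A=cam(n); q=A.T@(np.array(P)-e); return np.array([f*q[0]/q[2]+cx,f*q[1]/q[2]+cy])
E
python3 - <<'E'
from h import *
for n in('side','top'):
    print(calibration(n)); p,d=snap(n); cv2.imwrite(f'pics/{n}0.png',p); print((d==0).mean())
print(bot.observe())
E
```

```text
{'vfov': 45.82046315802416, 'cx': 319.0413825826253, 'cy': 196.73006279939847, 'eye': array([0.17773686, 1.0587316 , 0.71708601]), 'attitude': array([-2.06671306, -0.0032168 , -2.81706773])}
0.00397265625
{'vfov': 53.401479905467625, 'cx': 319.41493871737396, 'cy': 202.25176068977927, 'eye': array([ 0.46454192, -0.04182019,  1.0216327 ]), 'attitude': array([-3.06072313,  0.01392214, -1.58410663])}
0.00430078125
{'clock': 0.1, 'qpos': array([ 1.14079054,  0.52191789, -0.03635506,  1.59989613,  0.02117992,
        1.02112591, -0.11281535]), 'qd': array([-1.52703172e-03, -6.71393983e-04, -1.41185695e-03,  4.55052230e-04,
       -6.79213587e-05,  1.22478679e-03, -2.49969103e-04]), 'joint_efforts': array([ 6.09753071e-03, -9.28488994e+01,  1.98519856e+00, -3.70536375e+01,
        1.82561675e-02,  5.23694107e-03, -3.97316603e-05]), 'position': array([ 0.21994913, -0.58471913,  0.23082538]), 'tool_rot': array([-3.14062976e+00,  3.60795332e-05,  3.59791938e-01]), 'force': array([-0.20751186,  0.12546186, -1.13532719]), 'moment': array([-0.02361329, -0.02066246,  0.00078962]), 'finger_force': 0.0, 'grip_width': 0.08566714236207267}
```

View pics/top0.png

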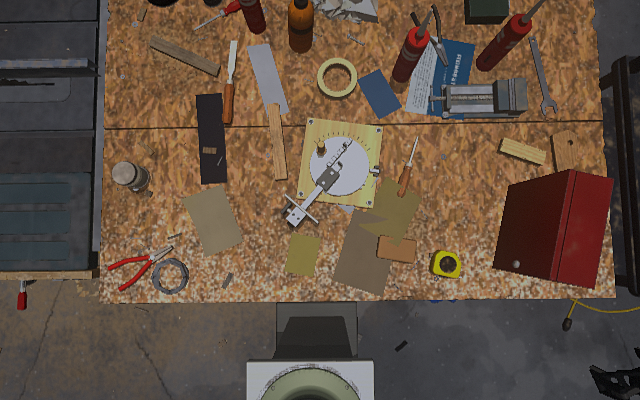

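View pics/side0.png

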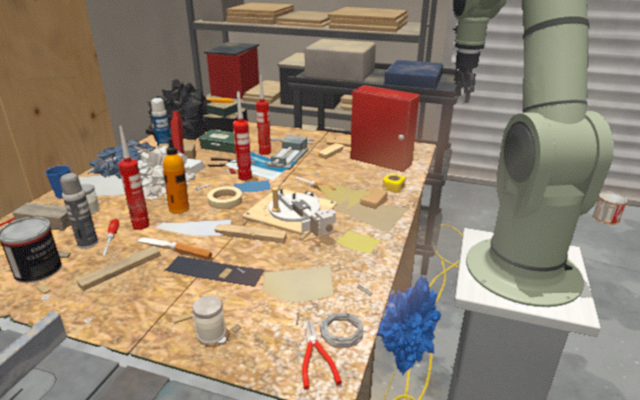

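The top view shows the fixture at about (340,163), the leg running down-left to its head at (296,213), the post at (320,148) and the index pin at (375,170). The side view shows it at about (290,208). Next I'll zoom in on both.

```bash
python3 - <<'E'
from h import *
t=np.load('last_top.npz'); s=np.load('last_side.npz')
a=cv2.resize(t['p'][110:240,270:430],None,fx=5,fy=4.6,interpolation=cv2.INTER_CUBIC)
cv2.imwrite('pics/c0.png',cv2.resize(t['p'][112:232,275:435],None,fx=5,fy=5,interpolation=cv2.INTER_CUBIC))
# board corners via colour: yellowish
p=t['p']; d=t['d']
hsv=cv2.cvtColor(p,cv2.COLOR_BGR2HSV); print(hsv[130,310],hsv[200,365],hsv[125,350])
m=cv2.inRange(hsv,(20,70,150),(32,170,255)); m[:112]=0;m[215:]=0;m[:,:290]=0;m[:,395:]=0
# height filter
e=cam('top'); vv,uu=np.nonzero(m); P=np.array([dep('top',u,v,d) for u,v in zip(uu,vv)])
k=abs(P[:,2]-.012)<.006; print(len(k),k.sum()); 
pts=np.array([onz('top',u,v,.012)[:2] for u,v in zip(uu[k],vv[k])]).astype(np.float32)
r=cv2.minAreaRect(pts*1000); print(r, cv2.boxPoints(r))
E
```

```text
[ 25  97 168] [ 32  85 171] [ 17 118 168]
2855 2817Traceback (most recent call last):
  File "<stdin>", line 12, in <module>
  File "h.py", line 13, in onz
    e,d=ray(n,u,v); return e+d*(z-e[2])/d[2]
        ~~~^^^^^^^
  File "h.py", line 11, in ray
    f,cx,cy,e,A=cam(n); return e,A@np.array([(u-cx)/f,(v-cy)/f,1])
                ~~~^^^
  File "h.py", line 7, in cam
    c=calibration(n); f=200/np.tan(np.radians(c['vfov'])/2); A=np.array(c['attitude'],float)
ValueError: time passes only in moves, steps and waits
```

View pics/c0.png

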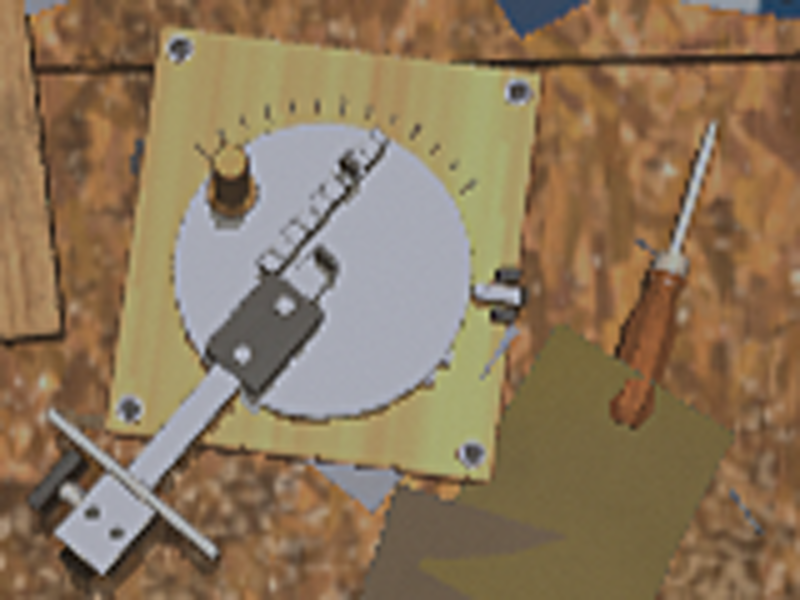

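The crop shows the post top at (232,163), the leg head at (105,530), the lever slab at (57,482), the pointer near (325,258), the mark rider near (348,162) and the index pin at (500,292). Next: fit the board and disc.

```bash
python3 - <<'E'
s=open('h.py').read()
s=s.replace("def cam(n):\n","import functools\n@functools.lru_cache\ndef cam(n):\n")
open('h.py','w').write(s)
E
cat >> h.py <<'E'
def cloud(n,d,m=None):
    f,cx,cy,e,A=cam(n); v,u=np.nonzero((d>0) if m is None else (m>0)&(d>0)); z=d[v,u]
    q=np.c_[(u-cx)/f*z,(v-cy)/f*z,z]@A.T+e; return u,v,q
E
python3 - <<'E'
from h import *
t=np.load('last_top.npz');p=t['p'];d=t['d']
hsv=cv2.cvtColor(p,cv2.COLOR_BGR2HSV)
m=cv2.inRange(hsv,(18,60,120),(34,170,255)); box=np.zeros_like(m); box[112:212,294:386]=255; m&=box
u,v,P=cloud('top',d,m); k=(abs(P[:,2]-.012)<.004)
e=cam('top')[3]
def flat(P,z): return (e+(P-e)*((z-e[2])/(P[:,2]-e[2]))[:,None])[:,:2]
r=cv2.minAreaRect((flat(P[k],.012)*1000).astype(np.float32)); print(r,P[k,2].mean()); print(cv2.boxPoints(r))
# disc
m2=cv2.inRange(hsv,(100,0,140),(140,60,255))&box
u,v,P=cloud('top',d,m2); k=(abs(P[:,2]-.025)<.006); print(k.sum(),P[k,2].mean())
h=cv2.convexHull((flat(P[k],.025)*1000).astype(np.float32)); print('disc',cv2.minEnclosingCircle(h),cv2.fitEllipse(h))
# tall things
big=np.zeros_like(m); big[130:235,278:390]=255
u,v,P=cloud('top',d,big)
for nm,a,b,(u0,u1,v0,v1) in (('post',.088,.104,(310,332,135,165)),('head',.074,.09,(280,312,195,232)),('plate',.05,.068,(278,325,190,232)),('lever',.07,.09,(278,293,195,215))):
    k=(P[:,2]>a)&(P[:,2]<b)&(u>=u0)&(u<=u1)&(v>=v0)&(v<=v1)
    if k.sum()<3: print(nm,'none'); continue
    rr=cv2.minAreaRect((P[k,:2]*1000).astype(np.float32)); print(nm,k.sum(),P[k].mean(0).round(4),rr)
E
```

```text
((650.2915649414062, -81.55774688720703), (197.4609375, 212.66897583007812), 81.50140380859375) 0.012609823915774481
[[ 5.3053381e+02 -1.6348944e+02]
 [ 7.4086755e+02 -1.9491876e+02]
 [ 7.7004932e+02  3.7394714e-01]
 [ 5.5971558e+02  3.1803268e+01]]
1990 0.025766257889942894
disc ((635.4169311523438, -92.25514221191406), 87.0980453491211) ((636.3889770507812, -88.34732055664062), (146.4763641357422, 171.15098571777344), 167.13600158691406)
post 49 [ 0.6761 -0.0347  0.0974] ((676.6739501953125, -34.969757080078125), (16.05414390563965, 16.636188507080078), 24.173120498657227)
head 277 [0.5118 0.0314 0.0817] ((515.0994262695312, 34.7735595703125), (52.04808044433594, 39.77789306640625), 48.8665657043457)
plate 154 [0.522  0.0211 0.0593] ((527.5543212890625, 20.05449867248535), (81.73405456542969, 80.9535140991211), 8.028002738952637)
lever 82 [0.5245 0.0468 0.0785] ((521.1864624023438, 44.02387619018555), (29.539608001708984, 32.0887451171875), 44.37226867675781)
```

```bash
python3 - <<'E'
from h import *
from scipy.optimize import least_squares
t=np.load('last_top.npz');p=t['p'];d=t['d'];e=cam('top')[3]
def flat(P,z): return (e+(P-e)*((z-e[2])/(P[:,2]-e[2]))[:,None])[:,:2]
u,v,P=cloud('top',d)
hsv=cv2.cvtColor(p,cv2.COLOR_BGR2HSV)
m2=cv2.inRange(hsv,(100,0,120),(140,70,255)); b=np.zeros_like(m2); b[134:198,308:371]=255; m2=cv2.morphologyEx(m2&b,cv2.MORPH_CLOSE,np.ones((3,3)))
cs,_=cv2.findContours(m2,cv2.RETR_EXTERNAL,cv2.CHAIN_APPROX_NONE); c=max(cs,key=cv2.contourArea)[:,0]
Q=np.array([onz('top',a,b_,.025)[:2] for a,b_ in c])
f=lambda x:np.hypot(*(Q-x[:2]).T)-x[2]
r=least_squares(f,[.64,-.085,.076],loss='soft_l1',f_scale=.001); print('disc',r.x,np.median(abs(f(r.x))))
# plate: PCA of points z .05-.066 in window
k=(u>278)&(u<325)&(v>190)&(v<232)
pl=k&(abs(P[:,2]-.060)<.003); print(pl.sum()); L=cv2.fitLine((P[pl,:2]).astype(np.float32),cv2.DIST_HUBER,0,.01,.01).ravel(); s=(P[pl,:2]-L[2:])@L[:2]; print('plate',L,s.min(),s.max(),L[2:]+L[:2]*(s.min()+s.max())/2)
hd=k&(abs(P[:,2]-.082)<.003); 
lv=k&(abs(P[:,2]-.078)<.0015)
for n,q in(('head',hd),('lev',lv)): print(n,q.sum(),P[q].mean(0),cv2.minAreaRect((P[q,:2]*1000).astype(np.float32)))
ang=np.arctan2(L[1],L[0]); 
for a in (ang+np.pi/2,ang-np.pi/2):
  if np.cos(a)>0: th=a
print('leg dir',th,'turntable',th+.148)
X=np.array([np.cos(th),np.sin(th)]);Y=np.array([-X[1],X[0]])
c0=r.x[:2]; post=np.array([.6765,-.0348])
print('post in tt',(post-c0)@X,(post-c0)@Y)
hc=P[hd,:2].mean(0)-c0; print('head centre',hc@X,hc@Y)
bc=np.array([.6503,-.0816])-c0; f_=-.148; print('board c in fixture',bc@[np.cos(f_),np.sin(f_)],bc@[-np.sin(f_),np.cos(f_)])
E
```

```text
disc [ 0.63888969 -0.08385027  0.07127927] 0.004686246219210231
115
plate [0.6453185  0.76391363 0.52615935 0.01397884] -0.05038113219493718 0.055096730027849726 [0.52768088 0.01577999]
head 221 [0.5098772  0.02928919 0.08221327] ((514.8021240234375, 34.43314743041992), (50.67198181152344, 39.77789306640625), 48.86656951904297)
lev 40 [0.52182173 0.04538295 0.07814443] ((513.6630859375, 35.37028121948242), (52.39833450317383, 30.188940048217773), 44.37226867675781)
leg dir -0.7014401 turntable -0.5534401
post in tt -0.002922016936120722 0.0617407939193883
head centre -0.17156537995550802 0.0031746344484220573
board c in fixture 0.010953744149318654 0.003908235895686862
```

```bash
python3 - <<'E'
from h import *
t=np.load('last_top.npz');u,v,P=cloud('top',t['d'])
k=(u>490)&(u<615)&(v>165)&(v<292)&(P[:,2]>.05); print(P[k].min(0),P[k].max(0))
k=(P[:,2]>.10)&(P[:,0]>.4)&(P[:,0]<.85)&(abs(P[:,1])<.4);print(k.sum(),P[k][:5])
# rail/pointer/mark heights near disc
c=np.array([.638,-.080]);X=np.array([.7639,-.6453]);Y=np.array([.6453,.7639])
q=P[:,:2]-c; k=(np.hypot(*q.T)<.09)&(P[:,2]>.032)
for a,b,z,uu,vv in zip((q[k]@X*1000).round(),(q[k]@Y*1000).round(),(P[k,2]*1000).round(),u[k],v[k]):
    if a>-10 and b<40 and z>38: print(a,b,z,uu,vv,t['p'][vv,uu].sum())
E
```

```text
[ 0.35532807 -0.59510862  0.05001487] [ 0.58519961 -0.45362923  0.2655425 ]
6 [[ 0.6792412  -0.02852439  0.10062326]
 [ 0.67916638 -0.03793181  0.10027586]
 [ 0.67447733 -0.03081104  0.10040087]
 [ 0.67401078 -0.03318059  0.10227844]
 [ 0.67430747 -0.03551746  0.10080621]]
66.0 23.0 45.0 349 138 410
68.0 21.0 45.0 350 138 548
63.0 23.0 45.0 348 139 519
64.0 21.0 46.0 349 139 400
65.0 19.0 48.0 350 139 526
68.0 18.0 44.0 351 139 525
59.0 24.0 44.0 347 140 500
61.0 22.0 45.0 348 140 526
62.0 20.0 45.0 349 140 536
64.0 18.0 47.0 350 140 465
65.0 16.0 46.0 351 140 398
67.0 14.0 46.0 352 140 335
56.0 24.0 43.0 346 141 496
57.0 22.0 45.0 347 141 483
58.0 20.0 47.0 348 141 533
60.0 18.0 48.0 349 141 543
62.0 16.0 45.0 350 141 510
65.0 15.0 41.0 351 141 195
54.0 22.0 45.0 346 142 545
56.0 21.0 44.0 347 142 358
57.0 19.0 45.0 348 142 522
58.0 17.0 47.0 349 142 544
60.0 15.0 47.0 350 142 342
43.0 24.0 66.0 343 143 331
44.0 22.0 69.0 344 143 236
50.0 23.0 46.0 345 143 403
51.0 21.0 47.0 346 143 527
53.0 19.0 46.0 347 143 552
55.0 17.0 46.0 348 143 482
56.0 15.0 49.0 349 143 470
41.0 23.0 67.0 3
[... 3179 characters left out ...]
1 163 301
-5.0 6.0 48.0 336 164 545
-3.0 5.0 46.0 337 164 555
-2.0 3.0 45.0 338 164 216
-2.0 0.0 56.0 339 164 138
-2.0 -3.0 68.0 340 164 120
-1.0 -5.0 66.0 341 164 273
-9.0 7.0 48.0 335 165 536
-7.0 5.0 48.0 336 165 533
-6.0 3.0 48.0 337 165 541
-4.0 1.0 44.0 338 165 401
-3.0 -1.0 50.0 339 165 293
-2.0 -3.0 54.0 340 165 132
-2.0 -6.0 63.0 341 165 118
-9.0 3.0 47.0 336 166 524
-7.0 2.0 46.0 337 166 533
-6.0 -0.0 47.0 338 166 543
-5.0 -2.0 48.0 339 166 403
-3.0 -4.0 46.0 340 166 293
-1.0 -6.0 45.0 341 166 213
1.0 -8.0 43.0 342 166 339
-8.0 -2.0 44.0 338 167 536
-7.0 -4.0 49.0 339 167 555
-5.0 -6.0 46.0 340 167 358
-3.0 -8.0 46.0 341 167 213
-8.0 -6.0 47.0 339 168 518
-7.0 -7.0 47.0 340 168 348
```

The measurements hold together: axis at about (0.638, -0.080), fixture yaw about -0.148, turntable about -0.55, and the pointer about 42 mm short of the mark. The red box is 0.266 m high, so I'll rise first.

```bash
cat >> h.py <<'E'
def go(P,yaw=None):
    s=bot.observe(); M=R.from_euler('xyz',s['tool_rot']); p=M.as_matrix().T@(np.array(P)-s['position'])
    o='' 
    if yaw is not None: o=(M.inv()*R.from_euler('xyz',[np.pi,0,yaw])).as_rotvec().round(3)
    print('t',round(s['clock'],2),'pos',s['position'].round(4),'rpy',s['tool_rot'].round(3),'F',s['force'].round(1),'w',round(s['grip_width'],4),'ff',round(s['finger_force'],1),'\n  go',p.round(4),o)
E
python3 -m creep '[[0.06,0,0,-0.06,0,0,0],[0.06,0,0,-0.1,0,0,0],[0.06,0.05,-0.03,-0.1,0,0,0],[0.06,0.1,-0.06,-0.1,0,0,0],[0.06,0.155,-0.09,-0.1,0,0,0]]'
python3 -c "
from h import *
go([.6765,-.035,.25],1.126)"
```

```text
clock: 0.72
position: [0.3339, -0.4448, 0.3312]
tool_rot: [-3.141, 0.0, 0.359]
force: [0.7, -0.3, 0.7]
grip_width: 0.0599
finger_force: 0.0
t 0.72 pos [ 0.3339 -0.4448  0.3312] rpy [-3.141  0.     0.359] F [ 0.7 -0.3  0.7] w 0.0599 ff 0.0 
  go [ 0.4648 -0.2633  0.0811] [-0.     0.    -0.767]
```

```bash
python3 -m creep '[[0.05,0.05,-0.03,0,0,0,-0.1],[0.05,0.1,-0.06,0,0,0,-0.2],[0.05,0.15,-0.09,0,0,0,-0.3],[0.05,0.2,-0.12,0,0,0,-0.4],[0.05,0.25,-0.145,0,0,0,-0.5]]'
python3 -c "
from h import *
go([.6765,-.035,.25],1.126)"
```

```text
clock: 1.35
position: [0.5171, -0.2208, 0.3313]
tool_rot: [-3.141, 0.0, 0.863]
force: [0.8, -0.1, -0.3]
grip_width: 0.0506
finger_force: 0.0
t 1.35 pos [ 0.5171 -0.2208  0.3313] rpy [-3.141  0.     0.863] F [ 0.8 -0.1 -0.3] w 0.0506 ff 0.0 
  go [0.2448 0.0004 0.0813] [-0.     0.    -0.263]
```

```bash
python3 -m creep '[[0.05,0.05,0,0,0,0,-0.07],[0.05,0.1,0,0.02,0,0,-0.14],[0.05,0.15,0,0.06,0,0,-0.2],[0.05,0.2,0,0.11,0,0,-0.263],[0.05,0.245,0,0.16,0,0,-0.263]]'
python3 -c "
from h import *
go([.6765,-.035,.059],1.126)"
```

```text
clock: 1.98
position: [0.6705, -0.0432, 0.1804]
tool_rot: [-3.142, -0.0, 1.124]
force: [0.9, -0.3, -0.2]
grip_width: 0.05
finger_force: 0.0
t 1.98 pos [ 0.6705 -0.0432  0.1804] rpy [-3.142 -0.     1.124] F [ 0.9 -0.3 -0.2] w 0.05 ff 0.0 
  go [0.01   0.0018 0.1214] [-0.    -0.    -0.002]
```

```bash
python3 -m creep '[[0.05,0,0,0,0,0,0],[0.05,0,0,0,0,0,0]]'
python3 -c "
from h import *
go([.6765,-.035,.059],1.126)
p,d=snap('top');cv2.imwrite('pics/t1.png',cv2.resize(p[100:240,260:420],None,fx=4,fy=4)); p,d=snap('side');cv2.imwrite('pics/s1.png',cv2.resize(p[140:260,220:380],None,fx=5,fy=5))"
```

```text
clock: 2.22
position: [0.6697, -0.0447, 0.182]
tool_rot: [-3.141, 0.0, 1.123]
force: [-1.1, -0.4, 0.4]
grip_width: 0.0496
finger_force: 0.0
t 2.23 pos [ 0.6697 -0.0447  0.182 ] rpy [-3.141  0.     1.123] F [-1.1 -0.4  0.4] w 0.0496 ff 0.0 
  go [0.0118 0.002  0.123 ] [-0.     0.    -0.003]
```

View pics/s1.png

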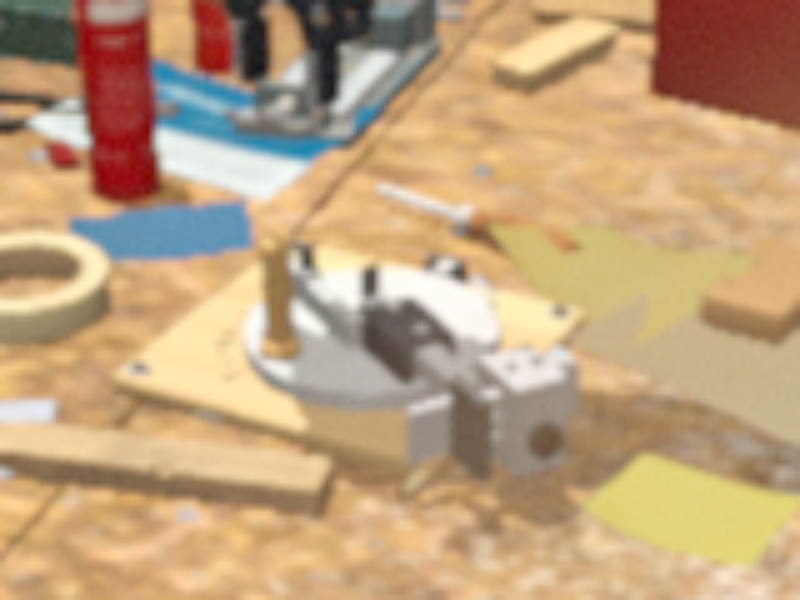

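The side crop shows the upright post from (275,240) to (285,350), the fingers above it, and the pointer and mark blades at (370,280) and (303,257). The way down is clear.

```bash
python3 -m creep '[[0.05,0.012,0.002,0.02,0,0,0],[0.05,0.012,0.002,0.06,0,0,0],[0.05,0.012,0.002,0.1,0,0,0],[0.05,0.012,0.002,0.123,0,0,0],[0.05,0.012,0.002,0.123,0,0,0]]' 60
python3 -m creep '[[0.01,0,0,0,0,0,0],[0.01,0,0,0,0,0,0],[0.01,0,0,0,0,0,0],[0.01,0,0,0,0,0,0]]' 60
python3 -c "
from h import *
go([.6468,-.0207,.059],1.126)"
```

```text
clock: 2.95
position: [0.6762, -0.0343, 0.0577]
tool_rot: [-3.14, 0.001, 1.123]
force: [-0.3, -0.0, 0.6]
grip_width: 0.05
finger_force: 0.0
clock: 3.45
position: [0.6782, -0.0344, 0.0609]
tool_rot: [3.138, -0.001, 1.123]
force: [2.9, 0.2, 7.9]
grip_width: 0.0169
finger_force: 58.6
t 3.45 pos [ 0.6782 -0.0344  0.0609] rpy [ 3.138e+00 -1.000e-03  1.123e+00] F [2.9 0.2 7.9] w 0.0169 ff 58.6 
  go [-0.0013 -0.0342  0.0017] [ 0.003 -0.001 -0.003]
```

```bash
python3 -m creep '[[0.01,0.001,-0.007,0,0,0,0],[0.01,0.002,-0.014,0,0,0,0],[0.01,0.002,-0.021,0,0,0,0],[0.01,0.001,-0.028,0,0,0,0],[0.01,-0.001,-0.034,0,0,0,0]]'
python3 -m creep '[[0.01,0,0,0,0,0,0],[0.01,0,0,0,0,0,0]]'
python3 -c "
from h import *
go([.6468,-.0207,.059],1.126)
p,d=snap('top');cv2.imwrite('pics/t2.png',cv2.resize(p[112:232,275:435],None,fx=5,fy=5,interpolation=cv2.INTER_CUBIC))"
```

```text
clock: 4.08
position: [0.6489, -0.0191, 0.061]
tool_rot: [3.136, -0.005, 1.124]
force: [14.3, 4.0, 6.6]
grip_width: 0.0166
finger_force: 60.7
clock: 4.32
position: [0.6481, -0.019, 0.061]
tool_rot: [3.137, -0.004, 1.124]
force: [8.3, 5.2, 5.0]
grip_width: 0.0162
finger_force: 59.9
t 4.33 pos [ 0.6481 -0.019   0.061 ] rpy [ 3.137 -0.004  1.124] F [8.3 5.2 5. ] w 0.0162 ff 59.9 
  go [-0.0021 -0.0005  0.002 ] [ 0.004 -0.004 -0.002]
```

View pics/t2.png

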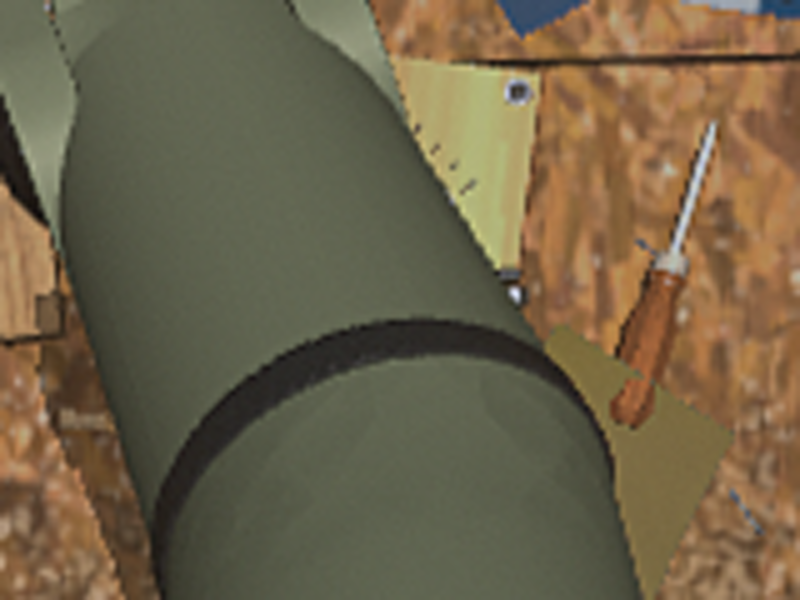

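The arm hides the fixture from the top camera. I'll release, rise, swing aside while turning the wrist, and look again.

```bash
python3 -m creep '[[0.05,0,0,0,0,0,0],[0.05,0,0,0,0,0,0],[0.05,0,0,-0.03,0,0,0],[0.05,0,0,-0.08,0,0,0],[0.05,0,0,-0.13,0,0,0]]'
python3 -m creep '[[0.085,-0.05,-0.01,-0.02,0,0,0.15],[0.085,-0.1,-0.03,-0.02,0,0,0.32],[0.085,-0.15,-0.05,-0.02,0,0,0.5],[0.085,-0.2,-0.07,-0.02,0,0,0.67],[0.085,-0.26,-0.09,-0.02,0,0,0.84]]'
python3 - <<'E'
from h import *
go([.45,0,.2],-.148)
p,d=snap('top');cv2.imwrite('pics/t3.png',cv2.resize(p[112:232,275:435],None,fx=5,fy=5,interpolation=cv2.INTER_CUBIC))
p,d=snap('side')
E
```

```text
clock: 5.0
position: [0.6453, -0.0207, 0.1904]
tool_rot: [-3.141, 0.0, 1.123]
force: [0.0, -0.0, 0.8]
grip_width: 0.0503
finger_force: 0.0
clock: 5.62
position: [0.4511, -0.2161, 0.2093]
tool_rot: [3.141, -0.0, 0.278]
force: [1.2, -0.7, -0.5]
grip_width: 0.0853
finger_force: 0.0
t 5.62 pos [ 0.4511 -0.2161  0.2093] rpy [ 3.141 -0.     0.278] F [ 1.2 -0.7 -0.5] w 0.0853 ff 0.0 
  go [ 0.0582 -0.2082  0.0093] [ 0.    -0.     0.426]
```

View pics/t3.png

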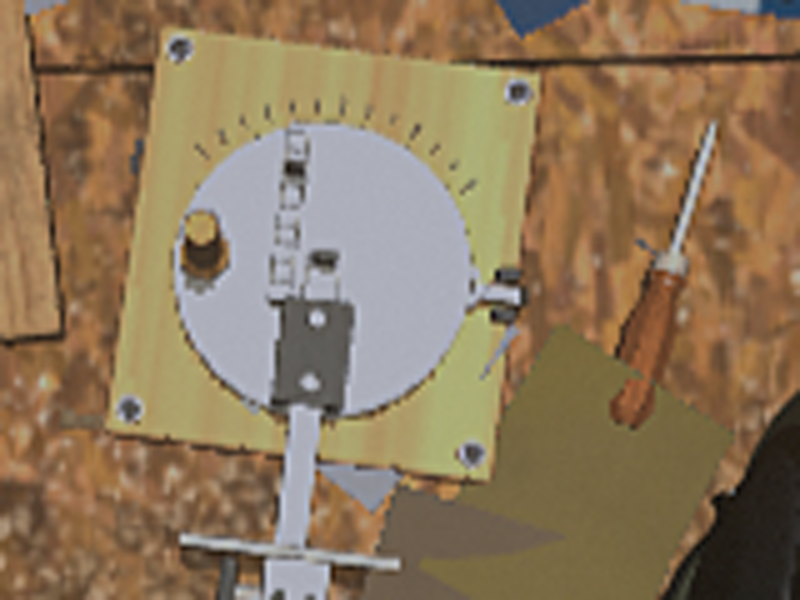

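The crop shows the leg parallel to the board's edge with the pin at (490,292) between the teeth. The pointer is at (322,260) and the mark at (294,168). Next: angle, head position and blade gap.

```bash
cat > meas.py <<'E'
from h import *
def meas(th0=-.148):
    t=np.load('last_top.npz');p=t['p'];d=t['d'];e=cam('top')[3]
    u,v,P=cloud('top',d); c=np.array([.638,-.080])
    X=np.array([np.cos(th0),np.sin(th0)]);Y=np.array([-X[1],X[0]]); q=(P[:,:2]-c); a=q@X;b=q@Y; z=P[:,2]
    k=(a<-.08)&(a>-.2)&(abs(b)<.065)&(abs(z-.06)<.003)
    if k.sum()>10:
        L=cv2.fitLine(np.c_[a,b][k].astype(np.float32),cv2.DIST_HUBER,0,.01,.01).ravel(); s=(np.c_[a,b][k]-L[2:])@L[:2]
        print('plate',k.sum(),'tilt',np.arctan(-L[0]/L[1]).round(4),'mid',(L[2:]+L[:2]*(s.min()+s.max())/2).round(4))
    k=(a<-.08)&(a>-.22)&(abs(b)<.035)&(abs(z-.082)<.003)
    if k.sum()>10: print('head',k.sum(),a[k].min().round(4),a[k].max().round(4),b[k].min().round(4),b[k].max().round(4))
    k=(z>.09)&(abs(a)<.08)&(abs(b)<.1); print('post',a[k].mean().round(4),b[k].mean().round(4))
    # blades: rays on plane z=.069, dark pixels, weighted
    f,cx,cy,e,A=cam('top'); vv,uu=np.mgrid[130:180,300:370]; r=np.stack([(uu-cx)/f,(vv-cy)/f,np.ones_like(uu)],-1)@A.T
    W=e+r*((.068-e[2])/r[...,2])[...,None]; w=W[...,:2]-c; aa=w@X;bb=w@Y; g=p[130:180,300:370].sum(-1).astype(float)
    D=d[130:180,300:370]; Z=e[2]+r[...,2]*D
    for nm,lo,hi in(('pointer',-.012,.0085),('mark',.0085,.032)):
        k=(bb>lo)&(bb<hi)&(Z>.058)&(aa>-.02)&(aa<.07)
        print(nm,k.sum(),aa[k].mean().round(4),bb[k].mean().round(4),aa[k].min().round(4),aa[k].max().round(4))
        print('  mean of cloud x>',(((e+r*D[...,None])[...,:2]-c)@X)[k].mean().round(4))
if __name__=='__main__': meas()
E
python3 meas.py
```

```text
plate 111 tilt 0.0195 mid [-0.1455 -0.0018]
head 220 -0.1878 -0.148 -0.0223 0.0288
post -0.002 0.0597
pointer 13 0.0022 0.0001 -0.0042 0.0459
  mean of cloud x> -0.0144
mark 11 0.0387 0.0201 0.0133 0.0436
  mean of cloud x> 0.0218
```

```bash
python3 - <<'E'
from h import *
t=np.load('last_top.npz');p=t['p'];d=t['d'];f,cx,cy,e,A=cam('top')
c=np.array([.638,-.080]);th=-.128;X=np.array([np.cos(th),np.sin(th)]);Y=np.array([-X[1],X[0]])
g=p.sum(-1)
for nm,u0,u1,v0,v1 in(('mark',331,338,142,151),('ptr',335,345,159,169)):
    print(nm); print(g[v0:v1,u0:u1])
    Z=np.array([[dep('top',u,v,d)[2]*1000 for u in range(u0,u1)] for v in range(v0,v1)]).round(); print(Z.astype(int))
s=np.load('last_side.npz'); 
for P in([.04,.018,.07],[0,.0,.07]):
    w=c+X*P[0]+Y*P[1]; print(proj('side',[*w,P[2]]),proj('top',[*w,P[2]]),proj('top',[*(w+X*.01),P[2]]))
E
```

```text
mark
[[542 439 485 385 485 333 554]
 [535 447 531 539 525 428 555]
 [473 224 219 284 296 428 553]
 [453  78 141 157 214 514 548]
 [416 147 136 138 139 489 554]
 [487 358 293 314 268 460 557]
 [376 435 383 397 371 473 552]
 [274 500 493 387 225 570 542]
 [413 564 564 556 249 566 542]]
[[27 48 44 46 49 26 24]
 [25 44 42 46 44 29 24]
 [25 67 67 64 71 28 25]
 [51 69 69 66 67 46 28]
 [48 54 57 59 61 48 26]
 [49 52 48 49 52 28 25]
 [54 52 49 50 45 25 27]
 [25 46 46 44 45 25 24]
 [45 46 44 46 26 23 28]]
ptr
[[558 542 534 538 538 531 534 535 536 533]
 [551 541 544 550 550 549 548 544 538 536]
 [553 549 528 516 516 516 517 528 545 536]
 [548 522 368 276 297 297 337 411 555 537]
 [549 426 226 154 268 247 239 322 562 537]
 [546 444 290 122 144 131 135 443 558 536]
 [543 380 411 369 305 299 244 471 549 539]
 [542 445 574 565 409 411 424 559 546 537]
 [542 465 552 550 554 558 555 515 539 535]
 [501 456 546 543 537 543 536 460 540 536]]
[[22 25 24 27 27 26 28 22 30 25]
 [24 28 23 26 25 26 29 27 23 28]
 [27 25 25 23 28 25 26 24 27 25]
 [25 25 27 67 66 67 22 27 26 28]
 [27 25 23 67 69 66 64 66 25 25]
 [25 27 54 59 58 62 61 48 24 27]
 [26 46 44 49 46 48 48 46 26 29]
 [28 45 47 45 47 48 47 41 25 26]
 [25 45 47 50 47 46 48 46 24 26]
 [25 48 47 47 48 49 47 47 29 28]]
[278.42272636 191.53741233] [334.16250981 145.33593724] [334.6213698  141.30716343]
[293.35945719 191.78712038] [339.71595294 162.3397132 ] [340.17197273 158.28214516]
```

The turntable reads about +0.02 (leg yaw -0.128) and the blade gap is about 42.5 mm. The head checks out at 168 mm out, with edges at -22 and +29 mm including the open lever. Next: go above the head.

```bash
python3 -m creep '[[0.085,0.015,-0.04,0,0,0,0.1],[0.085,0.03,-0.08,0,0,0,0.2],[0.085,0.04,-0.12,0,0,0,0.3],[0.085,0.05,-0.16,0,0,0,0.406],[0.085,0.05,-0.16,0,0,0,0.406]]' 20
python3 -c "
from h import *
go([.4615,-.0573,.030],-.128)"
```

```text
clock: 6.35
position: [0.4557, -0.0451, 0.2092]
tool_rot: [-3.141, -0.0, -0.12]
force: [0.2, -0.7, 1.1]
grip_width: 0.0849
finger_force: 0.0
t 6.35 pos [ 0.4557 -0.0451  0.2092] rpy [-3.141 -0.    -0.12 ] F [ 0.2 -0.7  1.1] w 0.0849 ff 0.0 
  go [0.0072 0.0115 0.1792] [-0.001 -0.     0.008]
```

```bash
python3 -m creep '[[0.085,0.007,0.0115,0.03,0,0,0.008],[0.085,0.007,0.0115,0.06,0,0,0.008],[0.085,0.007,0.0115,0.08,0,0,0.008],[0.085,0.007,0.0115,0.08,0,0,0.008]]'
python3 -c "
from h import *
go([.4615,-.0573,.030],-.128)
p,d=snap('side');cv2.imwrite('pics/s4.png',cv2.resize(p[140:260,220:380],None,fx=5,fy=5))"
```

```text
clock: 6.85
position: [0.4606, -0.0607, 0.1281]
tool_rot: [3.141, 0.002, -0.131]
force: [-1.0, 0.0, 0.3]
grip_width: 0.085
finger_force: 0.0
t 6.85 pos [ 0.4606 -0.0607  0.1281] rpy [ 3.141e+00  2.000e-03 -1.310e-01] F [-1.   0.   0.3] w 0.085 ff 0.0 
  go [ 0.0007 -0.0035  0.0981] [ 0.     0.002 -0.003]
```

View pics/s4.png

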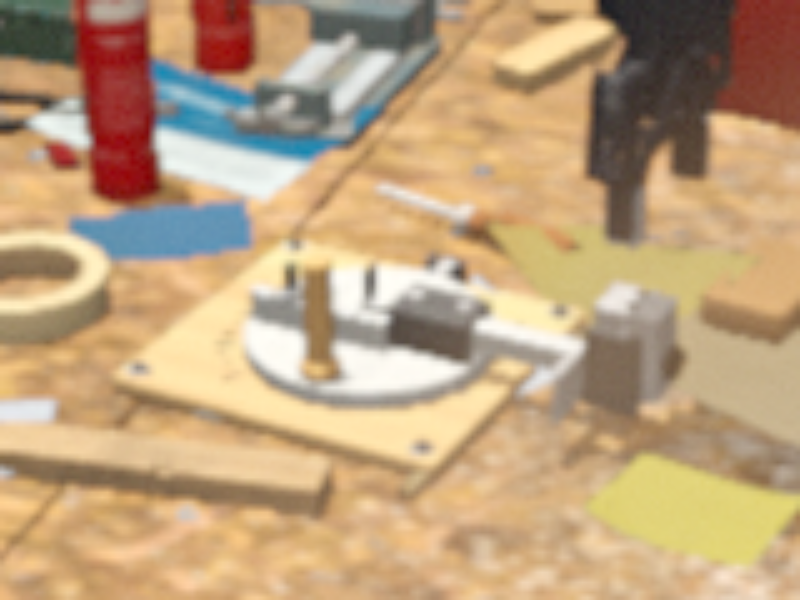

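The side crop shows the fingers above the head, with the mark at (291,275), the pointer at (370,283) and the post between them. The pointer should be visible again once it reaches the mark. I'll descend astride the head.

```bash
python3 -m creep '[[0.085,0,-0.0035,0.02,0,0,0],[0.085,0,-0.0035,0.045,0,0,0],[0.085,0,-0.0035,0.07,0,0,0],[0.085,0,-0.0035,0.095,0,0,0],[0.085,0,-0.0035,0.098,0,0,0]]'
python3 -c "
from h import *
go([.4714+.9918*.009,-.0586-.1277*.009,.030],-.128)"
```

```text
clock: 7.52
position: [0.4617, -0.0568, 0.0309]
tool_rot: [3.141, 0.001, -0.131]
force: [0.3, 0.6, 0.0]
grip_width: 0.0851
finger_force: 0.0
t 7.53 pos [ 0.4617 -0.0568  0.0309] rpy [ 3.141e+00  1.000e-03 -1.310e-01] F [0.3 0.6 0. ] w 0.0851 ff 0.0 
  go [0.0188 0.0005 0.0009] [ 0.     0.001 -0.003]
```

```bash
python3 -m creep '[[0.085,0.012,0,0,0,0,0],[0.085,0.022,0,0,0,0,0],[0.085,0.032,0,0,0,0,0],[0.085,0.042,0,0,0,0,0],[0.085,0.05,0,0,0,0,0]]'
python3 -m creep '[[0.085,0,0,0,0,0,0]]'
python3 - <<'E'
from h import *
go([.4615+.9918*.0613,-.0573-.1277*.0613,.030],-.128)
q=np.load('last_side.npz')['p'].sum(-1); print(q[192:203,275:297])
p,d=snap('side');cv2.imwrite('pics/s5.png',cv2.resize(p[170:240,250:350],None,fx=8,fy=8,interpolation=cv2.INTER_CUBIC)); print(p.sum(-1)[192:203,275:297])
E
```

```text
clock: 8.15
position: [0.5119, -0.0633, 0.0311]
tool_rot: [3.141, 0.0, -0.131]
force: [-4.0, -0.3, 3.0]
grip_width: 0.085
finger_force: 2.2
clock: 8.28
position: [0.5118, -0.0632, 0.0309]
tool_rot: [3.142, -0.0, -0.131]
force: [-4.0, -1.4, 2.0]
grip_width: 0.0851
finger_force: 1.8
t 8.28 pos [ 0.5118 -0.0632  0.0309] rpy [ 3.142 -0.    -0.131] F [-4.  -1.4  2. ] w 0.0851 ff 1.8 
  go [0.0107 0.0005 0.0009] [ 0.    -0.    -0.003]
[[682 656 588 557 599 629 628 634 631 621 583 621 671 685 679 679 680 670
  620 564 593 633]
 [672 609 442 392 514 566 530 539 529 502 495 606 696 706 710 718 717 681
  563 485 632 719]
 [665 587 336 310 490 513 428 400 402 367 441 642 741 745 744 745 744 667
  454 379 643 749]
 [668 587 335 284 490 514 395 345 352 326 429 659 752 758 754 752 747 660
  382 349 645 756]
 [658 580 357 289 496 533 405 344 355 334 424 646 745 754 750 752 746 656
  372 336 644 750]
 [652 582 422 373 492 491 381 347 354 327 406 602 719 748 744 751 752 661
  384 374 649 750]
 [655 618 533 494 509 447 351 347 355 343 390 576 700 745 748 755 756 665
  405 440 668 751]
 [553 530 486 46
[... 680 characters left out ...]
8 604 727 755 752 747 744 751
  753 755 754 756]
 [663 584 358 279 493 535 410 341 352 330 388 579 712 752 748 748 747 751
  754 756 753 753]
 [656 581 418 377 493 497 380 348 354 335 382 579 713 753 754 751 749 752
  753 752 751 750]
 [653 622 526 497 514 439 348 337 355 333 384 567 699 740 745 753 754 755
  753 751 754 752]
 [550 534 484 464 494 440 361 344 362 340 352 470 572 615 651 702 736 741
  742 748 758 758]
 [441 425 421 442 511 504 396 352 362 331 358 476 554 550 554 596 608 614
  645 705 737 738]
 [417 416 408 429 475 458 386 344 366 358 387 547 656 671 659 644 584 533
  550 593 615 603]
 [415 418 416 427 423 405 360 342 358 349 358 480 611 694 723 695 651 657
  671 651 620 570]]
```

View pics/s5.png

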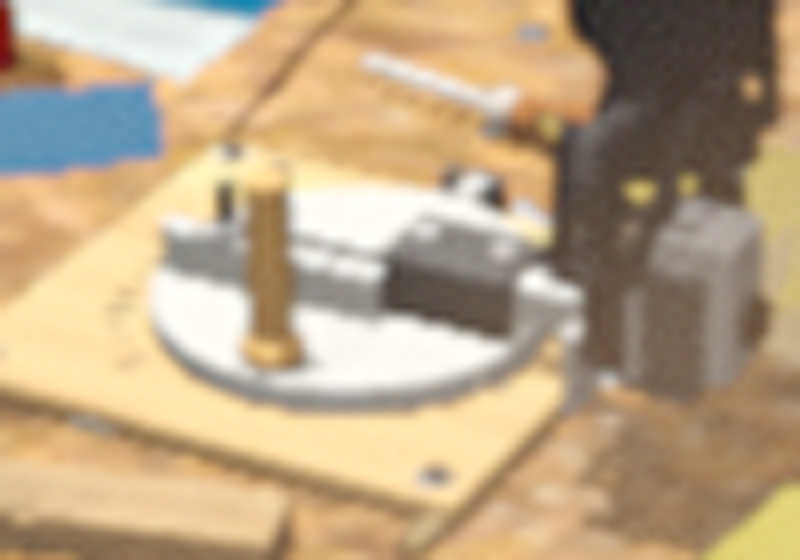

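The side crop shows the mark at (227,200) and the pointer hidden behind the post for now. I'll work out the gap from the earlier unobstructed side view as a second measurement.

```bash
python3 - <<'E'
from h import *
from scipy.optimize import brentq
c=np.array([.638,-.080]);th=-.128;X=np.array([np.cos(th),np.sin(th)]);Y=np.array([-X[1],X[0]])
W=lambda a,b,z=.06:[*(c+a*X+b*Y),z]
# subpixel u from darkness, earlier side picture rows 194-196
um=np.average([276,277,278,279],weights=[80,330,370,170]); up=np.average([292,293,294,295],weights=[90,370,400,105])
inv=lambda u,b:brentq(lambda a:proj('side',W(a,b))[0]-u,-.1,.15)
for dz in(0,):
  am=inv(um,.0195);ap=inv(up,-.0005);print(um,up,am,ap,am-ap)
print(proj('side',W(.04,.0195)),proj('side',W(.04,-.0005)),proj('side',W(.03,-.0005)))
t=np.load('last_top.npz')
E
```

```text
277.66315789473686 293.5388601036269 0.04213758572444641 -6.974146431914014e-05 0.04220732718876555
[278.29290884 194.76120396] [281.69355952 191.91224127] [284.62544891 192.60953171]
```

Both views agree on a gap of about 42.3 mm. From the contact point the leg has moved about 31.7 mm, so I'll push 10.5 mm more.

```bash
python3 -m creep '[[0.085,0.004,0,0,0,0,0],[0.085,0.008,0,0,0,0,0],[0.085,0.0105,0,0,0,0,0],[0.085,0.0105,0,0,0,0,0],[0.085,0.0105,0,0,0,0,0]]'
python3 - <<'E'
from h import *
go([.5223,-.0651,.030],-.128)
P=[snap('side') for _ in range(4)]
p=np.mean([a[0] for a in P],0).astype(np.uint8)
cv2.imwrite('pics/s6.png',cv2.resize(p[180:230,265:335],None,fx=11,fy=11,interpolation=cv2.INTER_CUBIC)); print(p.sum(-1)[186:203,272:292])
E
```

```text
clock: 8.95
position: [0.5217, -0.0645, 0.031]
tool_rot: [3.142, 0.0, -0.131]
force: [-4.7, -1.8, -0.0]
grip_width: 0.0853
finger_force: 2.0
t 8.95 pos [ 0.5217 -0.0645  0.031 ] rpy [ 3.142  0.    -0.131] F [-4.7 -1.8 -0. ] w 0.0853 ff 2.0 
  go [0.0007 0.0005 0.001 ] [ 0.     0.    -0.003]
[[527 525 525 539 545 523 459 429 473 494 500 499 503 516 517 510 501 501
  516 531]
 [498 480 477 491 506 493 445 455 512 539 527 517 526 536 546 541 521 497
  490 492]
 [487 485 486 526 587 573 462 438 555 614 583 549 547 563 570 565 550 525
  503 491]
 [506 519 558 612 661 645 542 487 581 619 580 590 621 627 613 581 553 549
  536 511]
 [535 587 635 673 685 674 632 609 604 566 531 591 650 656 652 639 627 619
  602 564]
 [606 660 681 691 687 680 663 638 596 571 589 618 640 640 649 667 667 660
  653 638]
 [664 684 686 684 657 592 561 585 592 597 624 626 621 588 621 674 681 680
  679 676]
 [673 674 677 673 607 440 391 508 554 533 534 540 507 498 608 697 707 710
  714 716]
 [665 667 669 665 585 347 305 488 513 424 405 404 372 433 632 734 746 743
  744 745]
 [661 659 666 666 582 343 279 486 515 391 342 353 333 398 603 722 751 751
  748 745]
 [676 666 670 661 580 355 284 498 536 404 339 348 326 380 579 713 748 750
  745 746]
 [725 714 690 655 585 421 372 493 494 379 342 355 335 387 580 712 752 753
  750 747]
 [704 711 673 651 621 530 494 515 439 352 346 351 339 380 565 698 739 745
  750 755]
 [572 581 553 549 532 488 461 486 436 360 349 357 340 348 470 574 615 649
  703 735]
 [427 436 435 434 429 416 437 513 502 390 351 361 337 360 478 555 550 550
  594 613]
 [403 407 410 413 411 409 433 473 461 373 349 352 343 385 544 655 672 661
  642 585]
 [405 412 414 415 414 412 419 427 399 350 350 361 341 356 482 611 692 719
  693 650]]
```

View pics/s6.png

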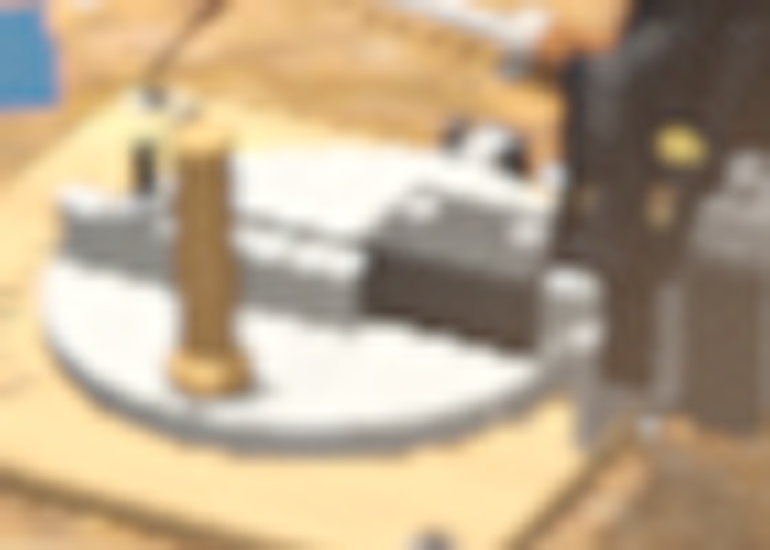

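The pointer is still behind the post in this view, so any overtravel is under about 1 mm. To check the leg's actual travel I'll locate the cross plate's end face in the side depth image.

```bash
python3 - <<'E'
from h import *
s=[snap('side') for _ in range(4)]; D=np.median([x[1] for x in s],0); p=s[0][0]
u,v,P=cloud('side',D); c=np.array([.638,-.080]);th=-.128;X=np.array([np.cos(th),np.sin(th)]);Y=np.array([-X[1],X[0]])
q=P[:,:2]-c;a=q@X;b=q@Y;z=P[:,2]
k=(a>-.19)&(a<-.07)&(b>.043)&(b<.062)&(z>.027)&(z<.07)
for i in np.nonzero(k)[0]: print(u[i],v[i],(a[i]*1000).round(1),(b[i]*1000).round(1),(z[i]*1000).round(1),p[v[i],u[i]].sum())
# lever outer face
k=(a>-.19)&(a<-.07)&(b>.025)&(b<.036)&(z>.03)&(z<.08); print('lever',k.sum(),np.percentile(a[k],[2,10,50,90,98]).round(4))
k=(a>-.19)&(a<-.07)&(b>-.03)&(b<.02)&(abs(z-.082)<.003); print('headtop',k.sum(),np.percentile(a[k],[2,50,98]).round(4))
# where plate's near top corners & lever corners should be seen if leg at -.1257
for L in(-.1257,-.1307):
  print(L,[proj('side',[*(c+(L+x)*X+y*Y),zz]).round(1) for x,y,zz in((.02,.054,.06),(.026,.054,.06),(.02,.054,.026),(.026,.054,.026),(-.017,.032,.078),(-.02,-.02,.082),(-.017,.032,.03))])
cv2.imwrite('pics/s7.png',cv2.resize(p[190:225,300:350],None,fx=14,fy=14,interpolation=cv2.INTER_NEAREST))
E
```

```text
325 209 -125.2 48.0 68.5 366
318 210 -105.6 51.8 62.2 603
319 210 -106.4 47.0 60.0 474
320 210 -113.4 55.2 66.0 292
321 210 -117.3 56.9 67.9 257
322 210 -119.3 54.8 67.3 260
323 210 -122.4 54.9 68.2 256
324 210 -125.8 55.7 69.4 315
325 210 -125.4 48.3 65.5 363
326 210 -128.9 49.4 66.9 373
327 210 -129.4 44.0 64.3 327
317 211 -102.7 52.1 58.5 547
318 211 -106.1 52.7 59.7 540
319 211 -108.4 51.0 59.3 394
320 211 -114.0 56.4 63.6 266
321 211 -117.2 56.7 64.6 243
322 211 -121.2 58.7 66.7 259
323 211 -123.1 56.3 65.9 268
324 211 -123.8 51.3 63.5 303
325 211 -125.4 48.3 62.3 364
326 211 -129.5 50.6 64.6 375
327 211 -129.5 44.1 61.2 324
317 212 -102.6 51.9 55.1 448
318 212 -106.2 52.9 56.6 433
319 212 -106.7 47.6 53.9 336
320 212 -114.1 56.6 60.6 257
321 212 -115.6 53.3 59.2 255
322 212 -116.9 49.6 57.6 264
323 212 -123.8 57.8 63.7 273
324 212 -124.5 52.9 61.3 315
325 212 -125.3 47.9 58.9 386
326 212 -128.7 48.8 60.2 372
327 212 -129.7 44.4 58.2 312
317 213 -103.4 53.4 52.9 422
318 213 -105.8 52.0 52.8 392
319 213 -107.6 49.4 51.9 320
320 213 -113.3 54.8 56.2 259
321 213 -116.6 55.4 57.4 26
[... 1093 characters left out ...]
7 36.0 407
317 218 -103.1 52.8 36.3 503
318 218 -106.0 52.4 36.9 418
319 218 -106.9 47.9 34.7 398
317 219 -102.8 52.2 32.7 498
318 219 -105.7 51.7 33.2 427
319 219 -106.8 47.5 31.2 413
317 220 -102.1 50.7 28.4 519
318 220 -105.9 52.1 30.2 449
319 220 -106.7 47.3 27.8 409
lever 118 [-0.1444 -0.1437 -0.1353 -0.126  -0.1216]
headtop 65 [-0.1476 -0.135  -0.119 ]
-0.1257 [array([317.7, 211.1]), array([315.7, 210.6]), array([317.6, 221.6]), array([315.7, 221.1]), array([333.3, 204.8]), array([341.8, 195.7]), array([333. , 219.7])]
-0.1307 [array([319.3, 211.5]), array([317.3, 211. ]), array([319.2, 222. ]), array([317.3, 221.5]), array([334.9, 205.2]), array([343.5, 196.1]), array([334.6, 220.1])]
```

View pics/s7.png

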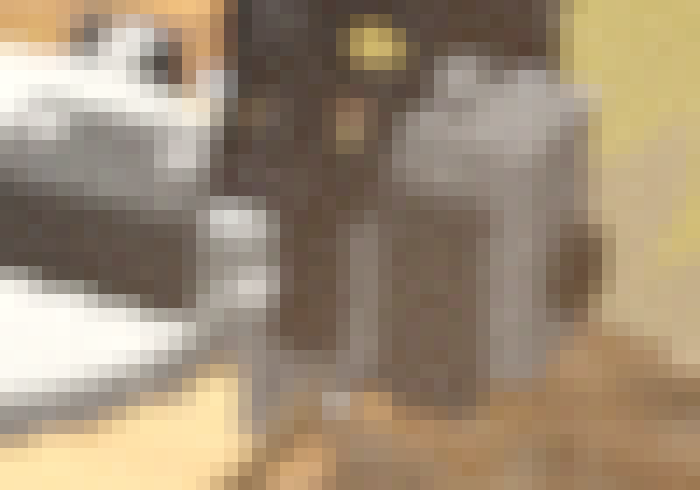

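The crop shows the plate end face at columns 317–318, the lever's outer edge at about 334.5 and the head's right edge at about 342.4. That puts the leg at about -0.128, roughly 2 mm short. I'll cancel the calibration bias by measuring the same edges in the stored starting view (s4).

```bash
python3 - <<'E'
from h import *
c=np.array([.638,-.080]);th=-.128;X=np.array([np.cos(th),np.sin(th)]);Y=np.array([-X[1],X[0]])
pr=lambda L,x,y,z:proj('side',[*(c+(L+x)*X+y*Y),z])
s4=cv2.resize(cv2.imread('pics/s4.png'),(160,120),interpolation=cv2.INTER_AREA); n=np.load('last_side.npz')['p'][140:260,220:380]
for nm,im,L in(('start',s4,-.168),('now',n,-.1257)):
    g=im.astype(int).sum(-1)
    for what,x,y,z in(('plateR',.02,.054,.04),('leverR',-.017,.032,.05),('headR',-.02,-.02,.06)):
        uu,vv=pr(L,x,y,z); r=int(round(vv))-140; c0=int(round(uu))-220
        print(nm,what,uu.round(2),vv.round(2),'cols from',c0+220-5,g[r-1:r+2,c0-5:c0+7].mean(0).astype(int))
E
```

```text
start plateR 331.47 220.78 cols from 326 [471 463 445 437 432 423 411 404 414 444 451 420]
start leverR 347.12 217.02 cols from 342 [315 315 315 314 312 330 380 420 423 408 402 430]
start headR 355.41 205.73 cols from 350 [431 408 393 387 404 466 511 524 521 520 512 502]
now plateR 317.65 217.28 cols from 313 [502 564 593 563 487 414 392 401 402 390 418 420]
now leverR 333.09 213.57 cols from 328 [297 303 298 295 303 301 342 408 426 410 388 391]
now headR 341.64 202.5 cols from 337 [427 404 371 376 403 471 517 522 519 518 519 519]
```

Both edges give about 2 mm short once the bias is cancelled. I'll push 2 mm more, dwell, then close with 40 N.

```bash
python3 -m creep '[[0.085,0.002,0,0,0,0,0],[0.085,0.002,0,0,0,0,0],[0.085,0.002,0,0,0,0,0],[0.085,0.002,0,0,0,0,0]]'
python3 - <<'E'
from h import *
go([.5237,-.065,.030],-.128)
p,d=snap('side'); g=p.astype(int).sum(-1); print(g[213:216,328:340].mean(0).astype(int),g[201:204,337:349].mean(0).astype(int)); print(g[193:197,276:284])
E
```

```text
clock: 9.85
position: [0.5237, -0.0648, 0.031]
tool_rot: [3.142, 0.0, -0.131]
force: [-3.9, -2.5, -1.4]
grip_width: 0.0848
finger_force: 2.0
t 9.85 pos [ 0.5237 -0.0648  0.031 ] rpy [ 3.142  0.    -0.131] F [-3.9 -2.5 -1.4] w 0.0848 ff 2.0 
  go [-0.      0.0002  0.001 ] [ 0.     0.    -0.003]
[300 292 302 301 304 332 392 423 425 402 397 395] [409 376 367 398 469 518 523 518 516 518 516 518]
[[605 451 364 384 451 514 549 543]
 [586 353 258 386 418 392 412 406]
 [592 352 238 392 423 376 351 353]
 [585 355 247 400 444 366 337 352]]
```

```bash
python3 - <<'E'
from h import *
p=np.mean([snap('side')[0] for _ in range(3)],0); g=p.sum(-1).astype(int); print(g[186:203,272:292])
cv2.imwrite('pics/s8.png',cv2.resize(p.astype(np.uint8)[180:210,265:305],None,fx=16,fy=16,interpolation=cv2.INTER_CUBIC))
E
```

```text
[[527 523 527 540 544 524 460 436 469 498 502 498 504 516 520 508 503 502
  519 534]
 [495 476 480 488 512 488 447 456 511 542 532 517 526 537 548 543 522 502
  492 490]
 [492 483 488 527 589 577 465 431 542 607 582 549 550 561 571 567 550 527
  504 493]
 [509 521 555 616 665 649 542 461 516 573 573 600 625 622 612 581 561 549
  539 513]
 [538 581 638 674 687 678 630 566 508 499 545 616 654 657 653 641 627 620
  604 566]
 [608 663 681 689 689 683 662 594 506 544 599 631 643 640 646 669 665 658
  653 642]
 [665 682 687 685 661 598 552 497 509 584 627 629 621 591 624 674 681 680
  680 676]
 [671 672 676 675 608 446 355 387 449 516 546 540 506 499 609 699 708 711
  714 717]
 [668 667 669 667 583 355 260 379 422 406 408 411 371 433 631 735 745 744
  744 744]
 [662 657 665 665 587 343 237 392 425 362 347 354 328 396 606 722 754 751
  749 747]
 [677 669 670 663 583 361 253 404 446 370 347 348 326 382 579 710 750 751
  746 744]
 [727 715 692 655 585 427 353 426 412 358 348 356 335 385 579 712 754 753
  750 749]
 [707 711 675 651 623 532 493 502 412 342 346 353 328 381 562 699 741 746
  751 756]
 [574 581 559 547 537 483 464 489 439 361 346 360 342 352 470 574 614 649
  703 737]
 [430 439 435 434 429 415 439 517 502 396 350 355 340 366 482 556 550 551
  596 612]
 [406 410 413 413 415 410 430 478 463 372 347 358 345 380 543 656 673 660
  644 584]
 [403 415 412 417 416 417 420 427 404 350 349 361 342 355 483 612 691 721
  693 650]]
```

View pics/s8.png

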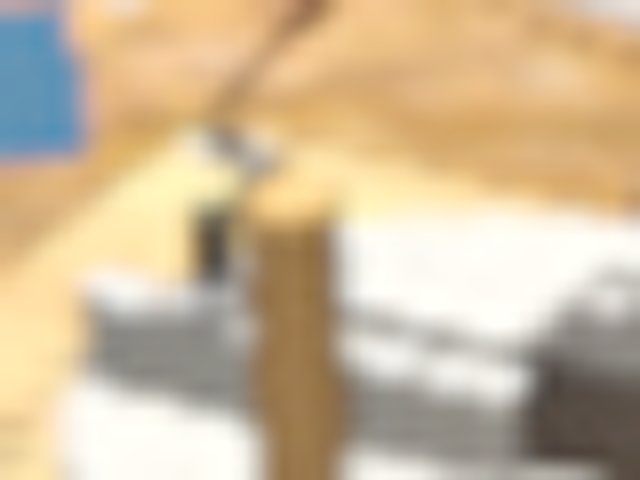

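The crop shows a dark blade emerging between the mark at column 278 and the post at 282. I'll difference it against the earlier frames to locate the pointer.

```bash
python3 - <<'E'
from h import *
def ds(f,w,h): return cv2.resize(cv2.imread(f),(w,h),interpolation=cv2.INTER_AREA).astype(int).sum(-1)
s4=ds('pics/s4.png',160,120)[46:60,55:70]; s5=ds('pics/s5.png',100,70)[16:30,25:40]; s6=ds('pics/s6.png',70,50)[6:20,10:25]; s8=ds('pics/s8.png',40,30)[6:20,10:25]
for n,x in(('s5-s4',s5-s4),('s6-s5',s6-s5),('s8-s5',s8-s5)): print(n,'rows186 cols275');print(x)
c=np.array([.638,-.080]);th=-.128;X=np.array([np.cos(th),np.sin(th)]);Y=np.array([-X[1],X[0]])
for a in(.032,.0403,.0423,.0443):print(a,[proj('side',[*(c+a*X+b*Y),z]).round(1) for b,z in((-.006,.07),(.006,.07),(-.006,.05),(.006,.05))])
print([proj('side',[*(c+.0423*X+b*Y),.07]).round(1) for b in(.015,.025)])
E
```

```text
s5-s4 rows186 cols275
[[   5    5   -3   -3  -12    0    1   -8  -10   -3   -4   -8   -4    4
     6]
 [  -3   -4   -7   -7    0    6    1    4   -2   -5    3    2    3    0
    -1]
 [  -4    5    7   -9  -12   -3    7    3    3   -7   -4    4   -1   -3
    -1]
 [   3   14    8   -7   -6    4   10    3   -2  -15  -23  -13   -2   -4
     0]
 [   7    9    4    2    5    5    6    3  -15  -52  -71  -39   -5    2
     4]
 [   2    5   12   13    9    7    2   -2  -11  -35  -53  -34    1    5
     1]
 [   4    7    7    8    5    9    8    3    5    1  -11  -13    4   -2
     0]
 [   6    6  -13  -20    0    3   -1    6    8    5   -6    0    8    2
     0]
 [   7    9  -10  -25    0    9  -14   -6   -1  -11  -20   -2    3    2
     1]
 [   8    9  -13  -19    4    7   -6   -6   -6  -17  -40  -39  -15    0
    -1]
 [   9    9  -16  -29    6   18    2   -7   -4  -14  -44  -51  -22    0
     1]
 [   9    4  -12  -10    9   13   -3   -3    0   -7  -30  -18    1    8
     7]
 [   9   14    2    7   12   -4  -12  -10    0  -11  -18  -13   -6   -9
    -7]
 [   1    5    0    3   15    7   -3  
[... 2074 characters left out ...]
   -1
     0]
 [  -1    3    7  -23  -66  -77  -26    0    1    0    1   -2    0    0
     0]
 [  -2    0    4   -5  -19  -28   -8    6   -2   -4   -6   -5   -1    1
     0]
 [  -4    2    0   -1   -5   -2   -1    1   -2    2   -1    1    1   -2
    -3]]
0.032 [array([284.8, 188.7]), array([282.8, 190.4]), array([285.1, 194.7]), array([283.1, 196.4])]
0.0403 [array([282.4, 188.1]), array([280.4, 189.8]), array([282.6, 194.1]), array([280.6, 195.8])]
0.0423 [array([281.8, 188. ]), array([279.8, 189.7]), array([282.1, 193.9]), array([280. , 195.6])]
0.0443 [array([281.2, 187.9]), array([279.2, 189.5]), array([281.5, 193.8]), array([279.5, 195.5])]
[array([278.3, 190.9]), array([276.5, 192.4])]
```

Above the post, the pointer's travel reads about 43–44 mm against a gap of about 43 mm, so the leg is at its mark to within 1–2 mm. I'll close the lever and grip.

```bash
python3 -m creep '[[0.03,0,0,0,0,0,0],[0.03,0,0,0,0,0,0],[0.03,0,0,0,0,0,0],[0.03,0,0,0,0,0,0],[0.03,0,0,0,0,0,0]]' 40
python3 -m creep '[[0.03,0,0,0,0,0,0],[0.03,0,0,0,0,0,0]]' 40
python3 - <<'E'
from h import *
go([.5237,-.0648,.031],-.128)
def ds(f,w,h): return cv2.resize(cv2.imread(f),(w,h),interpolation=cv2.INTER_AREA).astype(int).sum(-1)
p=np.mean([snap('side')[0] for _ in range(3)],0); g=p.sum(-1).astype(int)
print(g[186:200,275:290]-ds('pics/s5.png',100,70)[16:30,25:40]); print(g[201:204,334:349].mean(0).astype(int))
cv2.imwrite('pics/s9.png',cv2.resize(p.astype(np.uint8)[170:240,260:360],None,fx=8,fy=8,interpolation=cv2.INTER_CUBIC))
E
```

```text
clock: 10.68
position: [0.5243, -0.0649, 0.0314]
tool_rot: [-3.141, -0.001, -0.132]
force: [-5.0, -2.1, 8.7]
grip_width: 0.0393
finger_force: 41.1
clock: 10.92
position: [0.5243, -0.0649, 0.0315]
tool_rot: [-3.142, -0.001, -0.132]
force: [-4.1, -2.1, 8.8]
grip_width: 0.0396
finger_force: 41.1
t 10.93 pos [ 0.5243 -0.0649  0.0315] rpy [-3.142e+00 -1.000e-03 -1.320e-01] F [-4.1 -2.1  8.8] w 0.0396 ff 41.1 
  go [-0.0006 -0.      0.0005] [-0.    -0.001 -0.004]
[[  -3    4    8   -7   -1   -1   -3   -6   -5   -2    0    9   -1   -4
    -2]
 [  -5   -5    1    0    5    5    7   -4    2    3   -1    4    3    3
    -5]
 [  -1    2   10   -3   -8   -1   -9  -15  -20   -3    0   -4    7    3
    -1]
 [   1    3   11    4  -56  -97 -114 -102  -38   18   28   14   -7   -6
    -1]
 [   0   -4    6   -3  -90 -209 -221 -137  -22   56   78   49   11   -1
     2]
 [   2    2    3  -21 -119 -200 -122  -48    1   41   69   45    7   -2
     4]
 [   2    9   13  -24 -124 -114  -21    4    4   17   34   28    4    1
    -3]
 [   2    7    8  -44 -121  -85   -1    3   -1    1   20   19    2   -3
    -1]
 [   3    8   -8  -95 -148 -125  -28    3   -6   -5   36   31   11    0
    -1]
 [   1   13   -2  -96 -135 -116  -44   -6   -6    6   59   66   27    2
     0]
 [   0    9    0  -52  -77  -76  -36    0    4    4   51   82   43    6
    -2]
 [  -1   -3    6    7  -24  -57  -28    2    0  -10   46   83   45    6
    -2]
 [  22  -16   10   68   61    0   -9   14    4   -1   37   82   50   13
     0]
 [  25  -19   -5   40   17  -28  -16    8   -3  -10   14   59   38    2
    -5]]
[364 400 412 389 374 376 414 481 520 522 520 517 516 519 519]
```

View pics/s9.png

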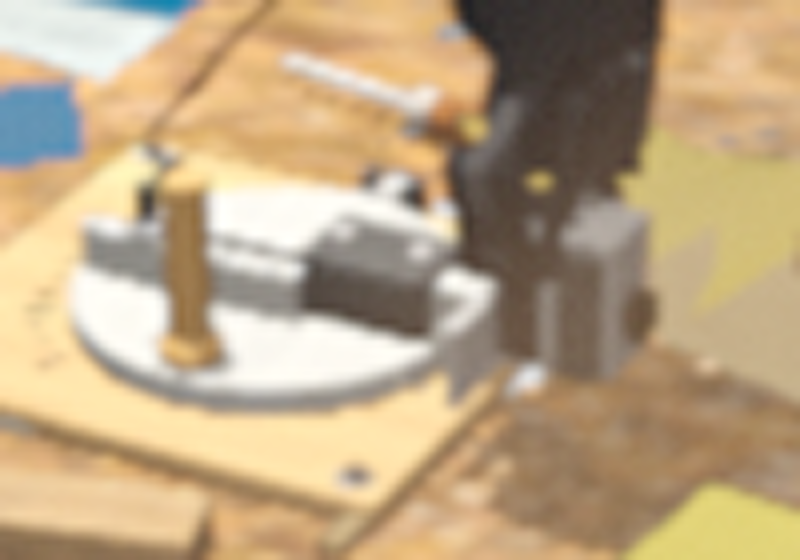

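The fingers stopped at 39.6 mm, so the lever is fully shut, and the grip force is 41 N. The crop shows the pointer beside the mark at about (150,195). The tool crept in 0.6 mm during closing, so I'll take back 1 mm and hand in.

```bash
python3 -m creep '[[0.03,-0.0005,0,0,0,0,0],[0.03,-0.001,0,0,0,0,0],[0.03,-0.001,0,0,0,0,0],[0.03,-0.001,0,0,0,0,0]]' 40
python3 -c "
from h import *
go([.5237,-.0648,.031],-.128)
print(job.job_done())"
```

```text
clock: 11.58
position: [0.5232, -0.0647, 0.0314]
tool_rot: [-3.141, -0.001, -0.132]
force: [-4.2, -1.9, 9.7]
grip_width: 0.0394
finger_force: 41.1
t 11.57 pos [ 0.5232 -0.0647  0.0314] rpy [-3.141e+00 -1.000e-03 -1.320e-01] F [-4.2 -1.9  9.7] w 0.0394 ff 41.1 
  go [ 0.0005 -0.      0.0004] [-0.    -0.001 -0.004]
the job is handed in; nothing more can be done
None
```

I handed the job in at 11.6 s, with no verdict returned: turntable at about +0.02 rad in its notch, leg at the mark to within an estimated 2 mm (the post partly hid the pointer), cam lever shut, and the head still gripped at 41 N.

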